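# Latch a die set shut and feel its gap with a taper feeler

## Task

Close the hand-lever die set by pressing its lever right down until it clicks over and stays there by itself. Then pick up the wooden-handled taper feeler, lay its blade flat on the die set's lower plate and slide it straight in under the sprung upper plate until it drags snugly between the two, just beginning to lift the upper plate and not jammed. Finish while still holding the feeler by its handle at that depth, touching nothing of the die set with the fingers, and leave the loose rings and the flanged bush alone.

Things in the scene. Friction and masses are not known exactly. Their poses are not given: they have to be found in the camera images.
- press: Fixed hand-lever die set, aluminium, 190 mm wide, head plate 139 mm high. Origin on the table midway between its four guide posts (16 mm thick, x = +-38, y = +-75 mm). The feeler goes in along its +x; the lever points to its +y side. Base from x = -100 to +60 mm; head plate and ram plate from x = -50 to +50 mm.
- mouth (a point): Middle of the mouth, the front edge of the upper plate, axes as the press: press x = -45, y = 0, z = 25 mm. When the lever is latched the blade enters here, along +x.
- lower_plate: Steel lower plate, 125 x 100 mm, press x = -80 to +45 mm: a 35 mm apron lies ahead of the mouth, on which a blade can be laid. Its level differs from run to run: top 25 to 27.5 mm above the table (body origin z = 0 to 2.5 mm, the top 25 mm above it). It does not move.
- upper_plate: Sprung steel upper plate, 90 x 120 x 12 mm, origin in the centre of its underside: 44.5 mm above the table while the lever is up, 31.5 mm when latched (gap to the lower plate 4.0 to 6.5 mm). Then it can be lifted: starts at about 6 N and takes 2 N more per mm.
- lever (a joint): Lever hinge angle, rad: 0 = up (sprung, sloping up 0.75 rad), about 0.6 to 0.7 = over centre, 0.85 = fully down and just below level, where it stays by itself. It springs back from less; it takes about 8 N at first, falling to nothing over centre.
- lever_pad (a point): Middle of the upper face of the lever's rubber pad (30 mm wide, 60 long), 142 mm from the hinge, which lies at press x = 0, y = 0, z = 165 mm, axis along press x. Pad 268 mm above the table when up, 159 mm (at press y = 142 mm) when down. Shut fingers can press it straight down at press y = 120 mm.
- gauge: Taper feeler, 140 g, lying flat. Origin under the centre of its wooden handle (60 mm along x, 22 wide, 26 high). Steel blade 20 mm wide points to +x, nose at x = 140 mm, underside flush with the handle's. Thickness grows evenly from 2.5 mm at the nose to 7.5 mm at 80 mm from it, then stays 7.5.
- gauge_nose (a point): Underside of the blade's nose, gauge x = 140 mm. The blade meets the upper plate's edge when the nose is 24 to 64 mm inside the mouth; each further 16 mm lifts the plate 1 mm. A snug drag is about 4 to 12 N.
- ring_a: Loose aluminium ring casting, 84 mm across, 24 mm high, bystander.
- ring_b: Another such ring, bystander.
- bush: Loose steel flanged bush, 48 mm across, 45 mm high, bystander.
Things that resemble listed ones, but are neither listed nor needed, are in the scene too. What is meant by the gauge is not turquoise, and is the smaller of those in its own colour.

How it is judged:
By the outcome, as a careful person would: the job done as asked, in the order asked, and still so for the second after the job is handed in, while the arm keeps its last pose, push and grip.
It also fails if it takes over 72 s, if anything falls off the work surface, if the arm or the gripper's body presses on something with over 40 N, if the wrist force passes 120 N, or if a joint passes its speed limit or range.

## Robot

A 6-joint arm with a two-finger parallel gripper is mounted at the origin on the work surface. World frame = base frame: x ahead of the robot, y to its left, z up, the work surface at z = 0. Lengths are in m, angles in rad, forces in N, time in s.
With the tool pointing down it reaches from about 0.4 to 0.825 m from the base axis. Payload 7 kg.
Tool frame: the origin (TCP) lies on the centre line of the jaws, within the pads' length; the fingertips stand 11 mm ahead of it and the grasp point (between the pads) lies 8 mm behind it; z points along the fingers, y is the line along which they close (so a half turn about z gives the same grasp; the last joint's range is limited). The gripper opens to 88 mm and grips with 3 to 60 N. Pads are 19 mm wide; open, the fingers measure 130 mm over their backs; the gripper's body (78 mm by 193 mm) begins 47 mm behind the grasp point.
Start: joints at [1.612, 0.359, 0.012, 0, -1.224, -0.288], TCP at [0.165, 0.655, 0.238] pointing down, gripper open.
Joint ranges: [-3.07, 3.07], [-1.43, 2.12], [-1.02, 1.25], [-3.03, 1.67], [-3.05, -0], [-3.03, 3.03]. Speed limits (rad/s): [2.39, 2.39, 3.01, 3.14, 3.14, 3.14].

## Interface

Orientations are given as a unit quaternion [x, y, z, w].
In Python, from rig import bot, viewer gives the robot as it stands. The module is installed in compiled form; this text tells all that it offers.
- The arm moves only by the shell command python3 -m handwheel 'ROWS' [FORCE]. ROWS is a JSON object of lists of equal length, an entry for each row: "rotation": the turn, a rotation vector about the tool's x, y, z in degrees, a list of three; "linear": the shift along the tool's x, y, z in cm, a list of three; "grip": the finger opening in cm, from 0 to 8.76. In form: {"rotation": [[wx, wy, wz], ...], "linear": [[x, y, z], ...], "grip": [grip, ...]}. A call has exactly 8 rows; each row is the pose to reach, as a shift and turn from the pose commanded when the call began, along the tool's axes at that moment; what a row does not reach only later rows make up. A row lasts 1/8 s, in which the tool goes at most 62.5 mm and 10.7 degrees, less where a joint would pass 70% of its speed; a pose out of reach is approached as far as the arm can. A call with a gripper value outside its range is refused whole. The fingers move at their own pace and stop on an object; FORCE is the grip in N (left out, the last holds). Time passes only in rows, so rows that repeat a pose let the fingers close, or fill a call up. It gives the time, the measured TCP pose, the force, the opening and the grip force at its end, in the units of the state.
- bot.sense(): the state, without advancing time (a new reading comes with each control period).
- viewer.capture(name): name is "side" or "top"; returns (picture, depth): 384x512x3 uint8, red, green, blue; 384x512 float32, m along the optical axis (not along the pixel's ray), 0 where there is no reading.
- viewer.camera_info(name): a dict with "fx", "fy", "cx", "cy" (pixels), "k1" (the pictures are not rectified: a ray, as slopes to the right and down, at radius r is drawn at 1 + k1 r^2 times it, then the intrinsics apply), "xyz" and "attitude" of the camera in the world. Camera axes: x right, y down, z forward; pixel columns grow to the right and rows downward; lengths in m; the calibration is good to about 2 mm. A picture is of the moment at which its call begins. camera_info takes no time and is no camera call.
- bot.hand_in(): hands the job in; it is judged then, once.
The state is a dict: "clock": time; "joint_positions": joint angles; "qvel": joint speeds; "joint_efforts": joint torques, N m; "ee_pos": TCP position; "tcp_rot": TCP orientation; "contact_force": force on the tool from outside, world axes, zero at the start; "moment": the same for the moment, N m; "finger_gap": opening from 0.0 (shut) to 1.0 (fully open); "grasp_force": force on a finger pad.
Only numpy, scipy, OpenCV 4.12 (cv2) and the standard library are available. Lean on these libraries where they do the work, as an engineer would, in place of code of your own. Each camera call takes 0.05 s, during which the arm holds its last target. There are 200 camera calls.

## Working session

There is one attempt and no reset: what is moved stays moved. The work goes in short steps, Python scripts to look and compute and a shell command to move; the robot and the scene stay as the last step left them, time stands still between calls to the robot, and variables do not carry over. Pictures are saved under pics/ and viewed, at most 10 in all, crops included, and the job is handed in when it is done.

```bash
mkdir -p pics; cat > h.py <<'E'
import numpy as np,cv2
from rig import bot,viewer
from scipy.spatial.transform import Rotation as R
def cam(n):
    return viewer.camera_info(n)
def rays(n,uv):
    c=cam(n);uv=np.atleast_2d(np.array(uv,float))
    d=np.c_[(uv[:,0]-c['cx'])/c['fx'],(uv[:,1]-c['cy'])/c['fy']]
    u=d.copy()
    for _ in range(20): u=d/(1+c['k1']*(u**2).sum(1,keepdims=True))
    return np.c_[u,np.ones(len(u))]
def pose(c):
    a=np.array(c['attitude'],float)
    return (R.from_quat(a) if a.size==4 else R.from_matrix(a)),np.array(c['xyz'])
def onplane(n,uv,z):
    r,p=pose(cam(n));w=r.apply(rays(n,uv));return p+w*((z-p[2])/w[:,2])[:,None]
def atdepth(n,uv,d):
    r,p=pose(cam(n));return p+r.apply(rays(n,uv)*np.reshape(d,(-1,1)))
def cloud(n,dep):
    v,u=np.mgrid[0:384,0:512];P=atdepth(n,np.c_[u.ravel(),v.ravel()],dep.ravel()).reshape(384,512,3)
    P[dep<=0]=np.nan;return P
E
python3 - <<'E'
from h import *
print(cam('side'),cam('top'));print(bot.sense())
for n in('side','top'):
    i,d=viewer.capture(n);cv2.imwrite(f'pics/{n}0.png',i[:,:,::-1]);np.savez(f'{n}0',i=i,d=d)
E
```

```text
{'fx': 359.1084483319268, 'fy': 359.1084483319268, 'cx': 253.34045000751374, 'cy': 187.01606859413477, 'k1': 0.03822190302819296, 'xyz': array([ 0.24490318, -0.73427558,  0.77012215]), 'attitude': array([ 0.88495303, -0.23860022,  0.09893476, -0.387479  ])} {'fx': 348.3367736189444, 'fy': 348.3367736189444, 'cx': 252.41136984832886, 'cy': 193.035787158935, 'k1': 0.020101391824802913, 'xyz': array([ 0.40872937, -0.1583895 ,  1.1365008 ]), 'attitude': array([ 0.70556753, -0.7039    ,  0.05470057, -0.06088598])}
{'clock': 0.0, 'joint_positions': array([ 1.61212003e+00,  3.59332354e-01,  1.10524956e-02, -3.62264184e-04,
       -1.22410552e+00, -2.88054051e-01]), 'qvel': array([ 3.62026035e-04,  6.45033855e-04, -1.97563711e-04,  1.04085318e-03,
        3.08820516e-05,  6.89673904e-04]), 'joint_efforts': array([ 1.60283129e-03, -5.82723749e+01,  2.93043405e+01,  6.99700847e+00,
        7.07450919e-03, -1.53832971e-04]), 'ee_pos': array([0.1647944 , 0.65407763, 0.23665299]), 'tcp_rot': array([ 9.92392243e-01, -1.23113670e-01, -3.77433003e-05,  8.11694379e-04]), 'contact_force': array([-0.43508671, -0.15883931, -0.41865513]), 'moment': array([0.00613186, 0.03914157, 0.00414383]), 'grasp_force': 0.0, 'finger_gap': 1.0027504936205915}
```

View pics/top0.png

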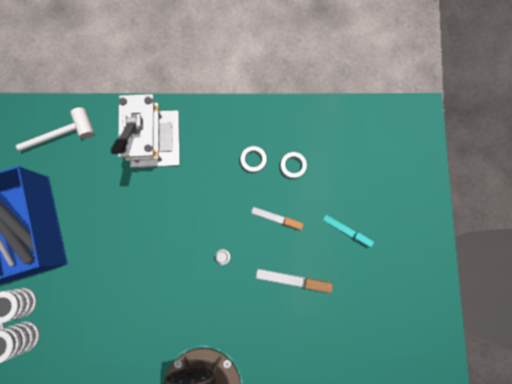

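View pics/side0.png

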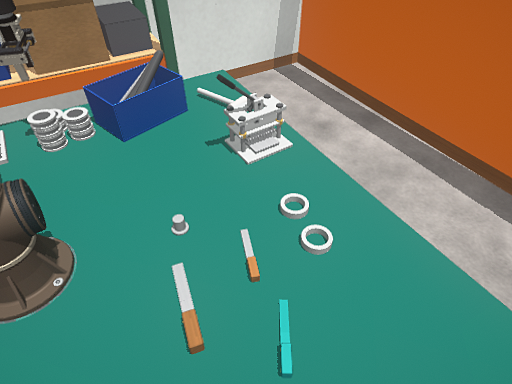

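The top view shows the press at about (150,130) with its apron to the right, so press +x is roughly world +y and the lever points toward the robot. The smaller orange-handled feeler lies from its nose at (253,210) to its handle end at (302,228). The rings are at (253,158) and (293,165), and the bush at (222,257).

```bash
cat > m.py <<'E'
from h import *
for n in('top','side'):
    f=np.load(n+'0.npz');i,d=f['i'],f['d'];P=cloud(n,d);z=P[:,:,2]
    hsv=cv2.cvtColor(i,cv2.COLOR_RGB2HSV);H,S,V=cv2.split(hsv)
    tab=(H>65)&(H<95)&(S>90)
    # gauge
    og=((H<20)&(S>110)&(V>80)).astype(np.uint8)
    k,l,st,ce=cv2.connectedComponentsWithStats(og)
    for j in range(1,k):
        if 40<st[j,4]<600:
            v,u=np.where(l==j);
            print(n,'orange',st[j],onplane(n,ce[j],.02),'z',np.nanmedian(z[v,u]))
    fg=(~tab).astype(np.uint8)
    k,l,st,ce=cv2.connectedComponentsWithStats(fg)
    for j in range(1,k):
        if 60<st[j,4]<8000:
            v,u=np.where(l==j);print(n,'fg',st[j],onplane(n,ce[j],.01)[0].round(4),'zmax',np.nanmax(z[v,u]).round(3))
    # press levels
    Q=P.reshape(-1,3);m=(Q[:,0]>.45)&(Q[:,0]<.8)&(Q[:,1]>.0)&(Q[:,1]<.35)&(Q[:,2]>.008)
    h,e=np.histogram(Q[m][:,2],np.arange(0,.3,.01));print(h)
    for lo,hi in((.012,.035),(.13,.148)):
        s=Q[m&(Q[:,2]>lo)&(Q[:,2]<hi)]
        print(n,lo,len(s),'med z',np.median(s[:,2]),cv2.minAreaRect((s[:,:2]*1000).astype(np.float32)),s.min(0),s.max(0))
    v0={'top':(80,180,100,190),'side':(70,165,190,300)}[n]
    c=i[v0[0]:v0[1],v0[2]:v0[3]];cv2.imwrite(f'pics/{n}crop.png',cv2.resize(c[:,:,::-1],None,fx=6,fy=6,interpolation=cv2.INTER_CUBIC))
E
python3 m.py
```

```text
top orange [284 218  18  11 112] [[ 0.4949512  -0.27730937  0.02      ]] z 0.024807412835907372
top orange [306 280  26  12 210] [[ 0.30341361 -0.35443656  0.02      ]] z 0.034710049962918155
top fg [  15  107   79   44 1070] [0.8099 0.491  0.01  ] zmax 0.052
top fg [240 145  27  28 427] [ 0.7106 -0.15    0.01  ] zmax 0.029
top fg [280 151  28  28 437] [ 0.6902 -0.2831  0.01  ] zmax 0.029
top fg [   0  166   68  118 6158] [0.488 0.575 0.01 ] zmax 0.154
top fg [251 206  53  25 478] [ 0.5124 -0.2295  0.01  ] zmax 0.029
top fg [215 248  16  18 218] [ 0.3899 -0.0537  0.01  ] zmax 0.05
top fg [255 268  78  26 898] [ 0.3167 -0.281   0.01  ] zmax 0.041
top fg [   0  287   40   77 2268] [0.1902 0.5743 0.01  ] zmax 0.124
top fg [ 164  348   77   36 2128] [0.059  0.0013 0.01  ] zmax 0.254
[ 97 440 231  12  21   5   0  43 242   9   3   4  31 563 258  18  24 133
  43  27  22  30  29  26  19  37  44  62  70]
top 0.012 490 med z 0.017229596917264223 ((742.765625, 177.96009826660156), (112.62513732910156, 156.5102996826172), 1.4286683797836304) [0.68460512 0.09882646 0.01202028] [0.79989614 0.25520
[... 738 characters left out ...]
1  ] zmax 0.027
side fg [240 229  20  53 482] [ 0.5089 -0.2425  0.01  ] zmax 0.028
side fg [ 172  262   33   92 1271] [ 0.314  -0.3007  0.01  ] zmax 0.04
[111 343 245  21  45 114  11  42 329  34  14  12  62 356 198  43  45  63
  16  14  10  12  14  12  17  19  26  30  26]
side 0.012 431 med z 0.023701489844029866 ((743.7894897460938, 177.43710327148438), (110.19107055664062, 161.18894958496094), 5.774482727050781) [0.68504879 0.0961157  0.01200287] [0.79982396 0.25649531 0.03488825]
side 0.13 542 med z 0.13918738213534404 ((741.5650024414062, 199.00827026367188), (113.20343017578125, 105.78429412841797), 2.853353977203369) [0.68553039 0.14385907 0.13008614] [0.79968501 0.25252198 0.14790296]
```

View pics/topcrop.png

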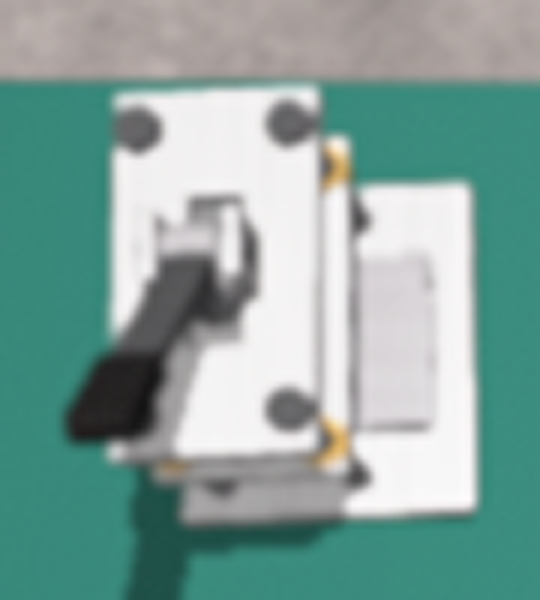

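View pics/sidecrop.png

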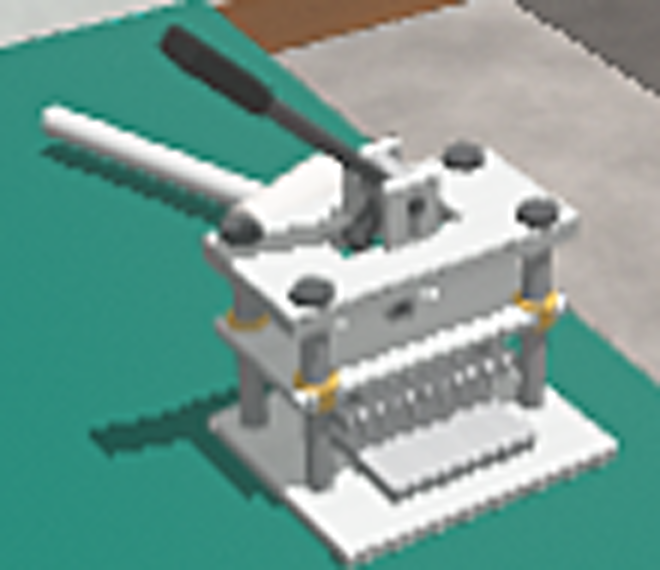

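The crops show three post caps in the top view (crop px (138,128), (290,122) and (290,410)), the apron at (358–432, 255–430), and the lever up with its pad at about (110,390). The side view shows the front edge of the mouth. Next I'll fit the poses more precisely.

```bash
cat > m2.py <<'E'
from h import *
capt=np.array([(138,128),(290,122),(290,410)])/6+[100,80]-.4
caps=np.array([(312,292),(462,156),(538,212),(240,230)])/6+[190,70]-.4
for z in(.143,.147): print('caps',z,onplane('top',capt,z)[:,:2].round(4).tolist(),onplane('side',caps,z)[:,:2].round(4).tolist())
ap=np.array([(432,255),(432,430)])/6+[100,80]-.4
print('apron front corners',onplane('top',ap,.026).round(4).tolist())
bs=np.array([(472,183),(477,512)])/6+[100,80]-.4
print('base front corners',onplane('top',bs,.013).round(4).tolist())
for n in('top','side'):
    f=np.load(n+'0.npz');i,d=f['i'],f['d'];P=cloud(n,d)
    Q=P.reshape(-1,3);m=(Q[:,0]>.55)&(Q[:,0]<.92)&(Q[:,1]>.05)&(Q[:,1]<.30)
    s=Q[m&(Q[:,2]>.134)&(Q[:,2]<.143)];print(n,'head',cv2.minAreaRect((s[:,:2]*1000).astype(np.float32)),np.median(s[:,2]))
    s=Q[m&(Q[:,2]>.008)&(Q[:,2]<.03)&(Q[:,1]<.15)];h,e=np.histogram(s[:,2],np.arange(.008,.031,.001));print(h)
    s=s[s[:,2]>.0225];print('apron',np.median(s,0),s.min(0),s.max(0),len(s))
    s=Q[(Q[:,0]>.5)&(Q[:,0]<.72)&(Q[:,1]>.1)&(Q[:,1]<.35)&(Q[:,2]>.2)];print('lever',len(s),s.min(0),s.max(0),np.median(s,0),[np.median(s[abs(s[:,2]-z)<.006],0).round(3).tolist() for z in(.21,.23,.25,.265)])
    # table
    t=Q[(Q[:,0]>.4)&(Q[:,0]<.65)&(abs(Q[:,1])<.1)&(abs(Q[:,2])<.01)];print('table z',np.median(t[:,2]))
    # gauge: handle + blade
    hsv=cv2.cvtColor(i,cv2.COLOR_RGB2HSV);H,S,V=cv2.split(hsv)
    tab=(H>65)&(H<95)&(S>90)
    k,l,st,ce=cv2.connectedComponentsWithStats((~tab).astype(np.uint8))
    for j in range(1,k):
        if 450<st[j,4]<500 and 50<max(st[j,2:4])<56:
            v,u=np.where(l==j);og=(H[v,u]<20)&(S[v,u]>110)
            hd=P[v[og],u[og]];hd=hd[hd[:,2]>.02];bl=P[v[~og],u[~og]]
            uv=np.c_[u,v].astype(np.float32)
            b=onplane(n,uv[~og],.005)[:,:2];hp=onplane(n,uv[og],.02)[:,:2]
            print('handle depth-mean',hd.mean(0).round(4),'blade',np.nanmean(bl,0).round(4),'bladerect',cv2.minAreaRect((b*1000).astype(np.float32)),'handlerect',cv2.minAreaRect((hp*1000).astype(np.float32)))
            vx=cv2.fitLine((b*1000).astype(np.float32),cv2.DIST_L2,0,.01,.01).ravel();print('line',vx,np.degrees(np.arctan2(vx[1],vx[0])))
            t=b@vx[:2];print('tips',b[t.argmin()],b[t.argmax()])
E
python3 m2.py
```

```text
caps 0.143 [[0.854, 0.2435], [0.8574, 0.1672], [0.7074, 0.1598]] [[0.7071, 0.1568], [0.8534, 0.2412], [0.8569, 0.1646], [0.7031, 0.2338]]
caps 0.147 [[0.8522, 0.2419], [0.8556, 0.1659], [0.7062, 0.1585]] [[0.7042, 0.1511], [0.8495, 0.235], [0.853, 0.1589], [0.7002, 0.2277]]
apron front corners [[0.8321, 0.1226, 0.026], [0.7313, 0.1187, 0.026]]
base front corners [[0.8798, 0.1049, 0.013], [0.6883, 0.0952, 0.013]]
top head ((781.946044921875, 202.1646728515625), (191.20057678222656, 103.89552307128906), 2.397974967956543) 0.13874425526821643
[ 49  74  86 102  85  67  52  30   7   2   0   4   6  10  24  39  36  55
  31  25   9   5]
apron [0.78059907 0.13538178 0.0253146 ] [0.73469721 0.12104514 0.02250858] [0.83323236 0.14992558 0.02966648] 212
lever 261 [0.6526608  0.1801042  0.22449467] [0.71884487 0.21357381 0.28832046] [0.67876398 0.19314345 0.27008055] [[nan, nan, nan], [0.716, 0.189, 0.233], [0.699, 0.189, 0.252], [0.683, 0.193, 0.265]]
table z -0.000738520462509884
handle depth-mean [ 0.4947 -0.2764  0.0248] blade [ 0.5182 -0.2146  0.004 ] bladerect ((514.2144775390625, -227.6346
[... 616 characters left out ...]
0.02971561] 157
lever 140 [0.6528448  0.17636772 0.21905767] [0.71976982 0.20819778 0.28635602] [0.67649171 0.18305372 0.26442924] [[nan, nan, nan], [0.712, 0.186, 0.229], [0.692, 0.182, 0.25], [0.677, 0.181, 0.265]]
table z -0.0018280215987886428
handle depth-mean [ 0.4944 -0.2839  0.0245] blade [ 0.5219 -0.2047  0.004 ] bladerect ((514.0099487304688, -230.78457641601562), (170.33665466308594, 24.612459182739258), 71.36626434326172) handlerect ((494.0508117675781, -284.7329406738281), (69.19212341308594, 22.49380874633789), 71.55054473876953)
line [ 3.2151386e-01  9.4690490e-01  5.2144519e+02 -2.0566557e+02] 71.24549
tips [ 0.48947027 -0.31238975] [ 0.53703949 -0.14867013]
  return _methods._mean(a, axis=axis, dtype=dtype,
  ret = um.true_divide(
```

```bash
cat >> h.py <<'E'
PO=np.array([.7808,.2012]);PY=92.6
def press(x,y):
    a=np.radians(PY);return PO+np.array([x*np.cos(a)-y*np.sin(a),x*np.sin(a)+y*np.cos(a)])
def tgt(xyz,psi,s=None):
    s=s or bot.sense();r=R.from_quat(s['tcp_rot'])
    t=R.from_euler('z',psi,degrees=True)*R.from_euler('x',180,degrees=True)
    print('lin cm',(r.inv().apply(np.array(xyz)-s['ee_pos'])*100).round(2),'rot deg',np.degrees((r.inv()*t).as_rotvec()).round(2))
def st():
    s=bot.sense();print(s['clock'],s['ee_pos'].round(4),'F',s['contact_force'].round(2),'M',s['moment'].round(2),'gap',round(s['finger_gap'],3),'gf',round(s['grasp_force'],2),'q',s['joint_positions'].round(2));return s
E
python3 - <<'E'
from h import *
P=cloud('side',np.load('side0.npz')['d']);Q=P.reshape(-1,3)
m=(Q[:,0]>.2)&(Q[:,0]<.65)&(Q[:,1]>.35)&(Q[:,1]<.9)&(Q[:,2]>.1);print('bin max z',Q[m].max(0),Q[m].min(0))
p=press(0,.12);print(p);tgt([.165,.655,.34],-14);tgt([*p,.34],2.6)
E
```

```text
bin max z [0.64956201 0.74088548 0.44497289] [0.20023139 0.43716105 0.10000351]
[0.66092353 0.19575644]
lin cm [ -0.    -0.07 -10.33] rot deg [ 0.09 -0.01 -0.15]
lin cm [ 59.31  32.34 -10.27] rot deg [  0.09   0.   -16.75]
```

```bash
python3 - <<'E'
from h import *
f=np.load('side0.npz');P=cloud('side',f['d'])
m=(P[:,:,0]>.2)&(P[:,:,0]<.65)&(P[:,:,1]>.35)&(P[:,:,1]<.9)
for z in(.15,.2,.25,.3,.35):
    k=m&(P[:,:,2]>z);q=P[k];v,u=np.where(k);print(z,k.sum(),q.min(0).round(2),q.max(0).round(2),u.min(),u.max(),v.min(),v.max())
k=m&(P[:,:,2]>.15);v,u=np.where(k);s=(u>90);print(P[v[s],u[s]].max(0),P[v[s],u[s]].min(0))
E
```

```text
0.15 595 [0.2  0.44 0.15] [0.64 0.74 0.44] 8 180 0 103
0.2 321 [0.2  0.59 0.2 ] [0.62 0.74 0.44] 8 163 0 60
0.25 226 [0.2  0.62 0.29] [0.22 0.74 0.44] 8 35 0 45
0.3 208 [0.2  0.62 0.3 ] [0.22 0.74 0.44] 8 34 0 44
0.35 84 [0.2  0.62 0.38] [0.21 0.69 0.44] 8 21 0 22
[0.64243608 0.67596024 0.22794214] [0.33546194 0.44171266 0.15005824]
```

```bash
python3 -m handwheel '{"rotation":[[0,0,0],[0,0,0],[0,0,-4],[0,0,-8],[0,0,-12],[0,0,-16.7],[0,0,-16.7],[0,0,-16.7]],"linear":[[0,0,-5],[0,0,-10.3],[4,2,-10.3],[9,5,-10.3],[15,8,-10.3],[20,11,-10.3],[25,14,-10.3],[30,16.3,-10.3]],"grip":[0,0,0,0,0,0,0,0]}'; python3 -c "
from h import *
st();tgt([*press(0,.12),.34],2.6)"
```

```text
clock: 1.1
ee_pos: [0.417, 0.4214, 0.3406]
tcp_rot: [1.0, 0.022, -0.0, -0.0]
contact_force: [0.1, 0.6, -0.4]
finger_gap: 0.15
grasp_force: 0.0
1.1 [0.417  0.4214 0.3406] F [ 0.09  0.61 -0.41] M [ 0.1  -0.1  -0.02] gap 0.15 gf 0.0 q [ 1.12  0.18 -0.01 -0.   -1.39  0.5 ]
lin cm [23.36 23.63  0.06] rot deg [-0.    0.01 -0.04]
```

```bash
python3 -m handwheel '{"rotation":[[0,0,0],[0,0,0],[0,0,0],[0,0,0],[0,0,0],[0,0,0],[0,0,0],[0,0,0]],"linear":[[4,4,0],[8,8,0],[12,12,0],[16,16,0],[20,20,0],[23.4,23.6,0],[23.4,23.6,0],[23.4,23.6,0]],"grip":[0,0,0,0,0,0,0,0]}'; python3 -c "
from h import *
st();tgt([*press(0,.12),.30],2.6)
for n in('side','top'):
    i,d=viewer.capture(n);np.savez(n+'1',i=i,d=d)
    c=i[40:180,170:310] if n=='side' else i[60:200,80:220]
    if n=='side':cv2.imwrite('pics/s1.png',cv2.resize(c[:,:,::-1],None,fx=4,fy=4,interpolation=cv2.INTER_CUBIC))
"
```

```text
clock: 2.1
ee_pos: [0.6602, 0.1976, 0.3398]
tcp_rot: [1.0, 0.022, -0.001, 0.0]
contact_force: [0.0, 0.4, 0.4]
finger_gap: 0.002
grasp_force: 0.0
2.1 [0.6602 0.1976 0.3398] F [0.01 0.39 0.42] M [0.02 0.01 0.01] gap 0.002 gf 0.0 q [ 0.57  0.34  0.22 -0.   -1.45  1.04]
lin cm [0.07 0.19 3.98] rot deg [ 0.02  0.06 -0.09]
```

View pics/s1.png

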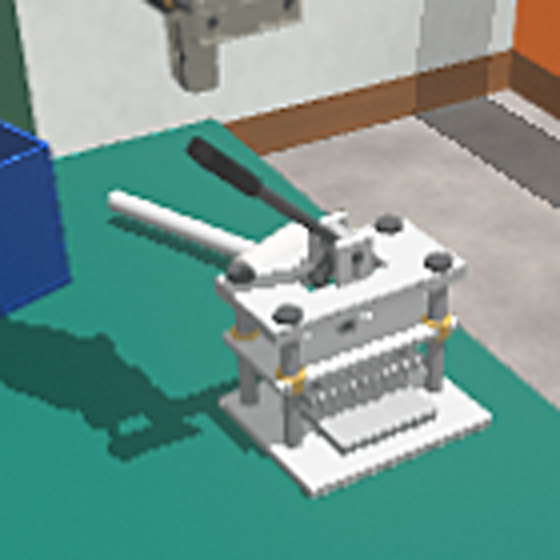

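The fingers are above and clear of the lever end, which is at crop (190,145). I'll press straight down, starting slowly.

```bash
python3 -m handwheel '{"rotation":[[0,0,0],[0,0,0],[0,0,0],[0,0,0],[0,0,0],[0,0,0],[0,0,0],[0,0,0]],"linear":[[0.1,0.2,1.2],[0.1,0.2,2.4],[0.1,0.2,3.6],[0.1,0.2,4.8],[0.1,0.2,5.8],[0.1,0.2,6.8],[0.1,0.2,7.8],[0.1,0.2,8.8]],"grip":[0,0,0,0,0,0,0,0]}' 30; python3 -c "
from h import *
st();tgt([*press(0,.12),.172],2.6)"
```

```text
clock: 3.2
ee_pos: [0.6621, 0.196, 0.2537]
tcp_rot: [1.0, 0.023, 0.001, -0.0]
contact_force: [-1.6, 0.2, 7.9]
finger_gap: 0.003
grasp_force: 3.1
3.2 [0.6621 0.196  0.2537] F [-1.61  0.17  7.9 ] M [-0.12  0.58 -0.03] gap 0.003 gf 3.09 q [ 0.57  0.37  0.07  0.   -1.27  1.05]
lin cm [-0.14  0.02  8.17] rot deg [-0.02 -0.16 -0.01]
```

Contact is good, with 8 N on the lever.

```bash
python3 -m handwheel '{"rotation":[[0,0,0],[0,0,0],[0,0,0],[0,0,0],[0,0,0],[0,0,0],[0,0,0],[0,0,0]],"linear":[[0,0,1.2],[0,0,2.4],[0,0,3.6],[0,0,4.8],[0,0,5.8],[0,0,6.8],[0,0,7.5],[0,0,7.8]],"grip":[0,0,0,0,0,0,0,0]}'; python3 -c "
from h import *
st();tgt([*press(0,.12),.172],2.6)"
```

```text
clock: 4.2
ee_pos: [0.6613, 0.1958, 0.1738]
tcp_rot: [1.0, 0.022, -0.0, 0.0]
contact_force: [0.3, 0.5, 0.4]
finger_gap: 0.007
grasp_force: 0.0
4.2 [0.6613 0.1958 0.1738] F [0.3  0.53 0.39] M [-0.03  0.03  0.04] gap 0.007 gf 0.0 q [ 0.57  0.42 -0.04 -0.   -1.11  1.05]
lin cm [-0.04  0.01  0.18] rot deg [ 0.02  0.03 -0.04]
```

```bash
python3 -m handwheel '{"rotation":[[0,0,0],[0,0,0],[0,0,0],[0,0,0],[0,0,0],[0,0,0],[0,0,0],[0,0,0]],"linear":[[0,0,0.1],[0,0,0.2],[0,0,0.3],[0,0,0.4],[0,0,0.5],[0,0,0.6],[0,0,0.7],[0,0,0.7]],"grip":[0,0,0,0,0,0,0,0]}'; python3 -c "
from h import *
st()"
```

```text
clock: 5.2
ee_pos: [0.6618, 0.196, 0.1724]
tcp_rot: [1.0, 0.023, 0.002, -0.0]
contact_force: [-11.0, -0.1, 22.5]
finger_gap: 0.005
grasp_force: 11.9
5.2 [0.6618 0.196  0.1724] F [-11.    -0.13  22.53] M [-0.35  4.    0.03] gap 0.005 gf 11.88 q [ 0.57  0.42 -0.04  0.   -1.1   1.05]
```

```bash
python3 -m handwheel '{"rotation":[[0,0,0],[0,0,0],[0,0,0],[0,0,0],[0,0,10],[0,0,20],[0,0,30],[0,0,40]],"linear":[[0,0,-2],[0,0,-7],[0,0,-11],[-2,0,-11],[-4,4,-11],[-6,9,-11],[-8,15,-11],[-9,20,-11]],"grip":[0,0,0,0,2,4,6,6]}'; python3 -c "
from h import *
st();a=np.radians(71.6);g=np.array([.4956,-.2777])-.006*np.array([np.cos(a),np.sin(a)]);print(g);tgt([*g,.15],-108.4)
for n in('side','top'):
    i,d=viewer.capture(n);np.savez(n+'2',i=i,d=d)
    if n=='side':cv2.imwrite('pics/s2.png',cv2.resize(i[40:180,170:310][:,:,::-1],None,fx=4,fy=4,interpolation=cv2.INTER_CUBIC))
"
```

```text
clock: 6.2
ee_pos: [0.5795, -0.0096, 0.2783]
tcp_rot: [0.946, -0.324, 0.001, -0.0]
contact_force: [1.0, 0.1, 0.5]
finger_gap: 0.395
grasp_force: 0.0
6.2 [ 0.5795 -0.0096  0.2783] F [1.03 0.13 0.52] M [-0.01 -0.21 -0.02] gap 0.395 gf 0.0 q [ 0.32  0.18 -0.14  0.   -1.25  0.59]
[ 0.49370611 -0.28339326]
lin cm [ 9.97 26.91 12.81] rot deg [-0.08 -0.   70.65]
```

View pics/s2.png

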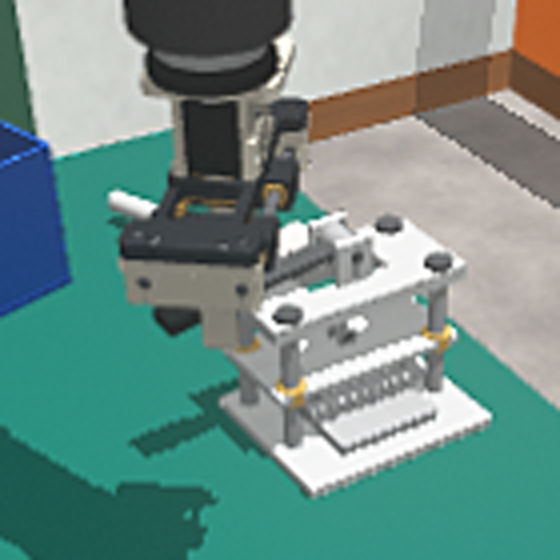

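The lever is down: its arm is roughly level at crop (300,265) and the ram plate is lower. Next is the gauge.

```bash
python3 -m handwheel '{"rotation":[[0,0,10],[0,0,20],[0,0,30],[0,0,40],[0,0,50],[0,0,60],[0,0,70.6],[0,0,70.6]],"linear":[[1.5,4,0],[3,9,0],[4.5,14,2],[6,18,4],[8,22,7],[10,26.9,10],[10,26.9,12.8],[10,26.9,12.8]],"grip":[6,6,6,6,6,6,6,6]}'; python3 -c "
from h import *
st();g=[.4937,-.2834]
tgt([*g,.08],-108.4)
for n in('side','top'):
    i,d=viewer.capture(n);np.savez(n+'3',i=i,d=d)
f=cloud('side',np.load('side3.npz')['d']).reshape(-1,3)
# latched press: lever + heights
s=f[(f[:,0]>.60)&(f[:,0]<.68)&(f[:,1]>.15)&(f[:,1]<.24)&(f[:,2]>.05)];print('lever pad',len(s),np.median(s,0),s.max(0),s.min(0))
t=cloud('top',np.load('top3.npz')['d']).reshape(-1,3)
s=t[(t[:,0]>.60)&(t[:,0]<.68)&(t[:,1]>.15)&(t[:,1]<.24)&(t[:,2]>.05)];print('lever pad',len(s),np.median(s,0),s.max(0),s.min(0))
for q in(f,t):
    s=q[(abs(q[:,0]-.782)<.04)&(q[:,1]>.118)&(q[:,1]<.15)&(q[:,2]>.018)&(q[:,2]<.034)];print('apron z',np.median(s[:,2]),s[:,2].mean(),len(s))
    s=q[(abs(q[:,0]-.782)<.04)&(q[:,1]>.06)&(q[:,1]<.09)&(abs(q[:,2])<.02)];print('table z',np.median(s[:,2]))
i=np.load('side3.npz')['i'];cv2.imwrite('pics/s3.png',cv2.resize(i[50:300,150:350][:,:,::-1],None,fx=2.4,fy=2.4,interpolation=cv2.INTER_CUBIC))
"
```

```text
clock: 7.3
ee_pos: [0.4949, -0.2823, 0.1477]
tcp_rot: [-0.588, 0.809, 0.002, -0.001]
contact_force: [0.2, 1.0, 0.7]
finger_gap: 0.686
grasp_force: 0.0
7.3 [ 0.4949 -0.2823  0.1477] F [0.17 0.96 0.74] M [ 0.1  -0.06  0.02] gap 0.686 gf 0.0 q [-0.18  0.26 -0.34 -0.   -0.97 -0.14]
lin cm [0.14 0.05 6.77] rot deg [ 0.23 -0.01  0.38]
lever pad 101 [0.62743246 0.18523848 0.15555278] [0.65022469 0.20573108 0.16157675] [0.60988866 0.17628874 0.13972826]
lever pad 265 [0.64272385 0.19226862 0.15763659] [0.6796436  0.20808    0.16494498] [0.60802156 0.17812206 0.14746873]
apron z nan nan 0
table z -0.0011377060366560832
apron z 0.025089817558185845 0.025051864067018304 202
table z -0.00037270545548051537
  return _methods._mean(a, axis=axis, dtype=dtype,
  ret = ret.dtype.type(ret / rcount)
<string>:13: RuntimeWarning: Mean of empty slice.
```

View pics/s3.png

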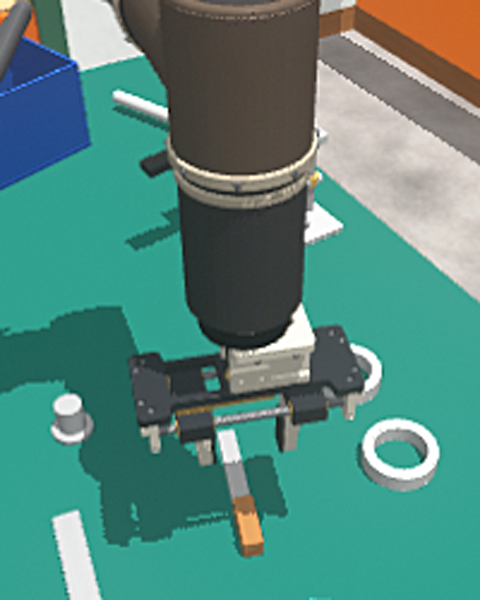

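```bash
python3 -m handwheel '{"rotation":[[0.2,0,0.4],[0.2,0,0.4],[0.2,0,0.4],[0.2,0,0.4],[0.2,0,0.4],[0.2,0,0.4],[0.2,0,0.4],[0.2,0,0.4]],"linear":[[0,0,3],[0,0,6],[0,0,8],[0,0,9.5],[0,0,11],[0,0,12],[0,0,12],[0,0,12]],"grip":[6,6,6,6,6,6,6,6]}'; python3 -c "
from h import *
st();tgt([.4937,-.2834,.0135],-108.4)"
```

```text
clock: 8.4
ee_pos: [0.4967, -0.2824, 0.03]
tcp_rot: [-0.585, 0.811, -0.002, 0.001]
contact_force: [0.0, -0.5, 0.3]
finger_gap: 0.68
grasp_force: 0.0
8.4 [ 0.4967 -0.2824  0.03  ] F [ 0.01 -0.52  0.32] M [ 0.06 -0.06  0.02] gap 0.68 gf 0.0 q [-0.17  0.41 -0.46  0.   -0.7  -0.15]
lin cm [0.19 0.26 1.65] rot deg [-0.24 -0.   -0.02]
```

```bash
python3 -m handwheel '{"rotation":[[0,0,0],[0,0,0],[0,0,0],[0,0,0],[0,0,0],[0,0,0],[0,0,0],[0,0,0]],"linear":[[0.1,0.2,0.6],[0.1,0.2,1.1],[0.1,0.2,1.6],[0.1,0.2,1.6],[0.1,0.2,1.6],[0.1,0.2,1.6],[0.1,0.2,1.6],[0.1,0.2,1.6]],"grip":[6,6,6,6,5,4,3,2.5]}' 25; python3 -c "
from h import *
st()"; python3 -m handwheel '{"rotation":[[0,0,0],[0,0,0],[0,0,0],[0,0,0],[0,0,0],[0,0,0],[0,0,0],[0,0,0]],"linear":[[0,0,0],[0,0,0],[0,0,0],[0,0,0],[0,0,0],[0,0,0],[0,0,0],[0,0,0]],"grip":[2,1,1,1,1,1,1,1]}' 30; python3 -c "
from h import *
s=st();print(R.from_quat(s['tcp_rot']).as_matrix().round(4))"
```

```text
clock: 9.4
ee_pos: [0.4942, -0.2826, 0.0137]
tcp_rot: [-0.585, 0.811, -0.001, 0.001]
contact_force: [0.5, -0.1, -1.3]
finger_gap: 0.314
grasp_force: 0.0
9.4 [ 0.4942 -0.2826  0.0137] F [ 0.53 -0.13 -1.29] M [ 0.11 -0.03 -0.02] gap 0.314 gf 0.0 q [-0.18  0.43 -0.48  0.   -0.66 -0.15]
clock: 10.4
ee_pos: [0.4943, -0.2827, 0.0137]
tcp_rot: [-0.585, 0.811, -0.002, 0.001]
contact_force: [1.9, 0.6, 0.8]
finger_gap: 0.249
grasp_force: 29.9
10.4 [ 0.4943 -0.2827  0.0137] F [1.86 0.57 0.83] M [-0.05 -0.53 -0.01] gap 0.249 gf 29.9 q [-0.18  0.43 -0.48  0.   -0.66 -0.15]
[[-0.3162 -0.9487  0.0037]
 [-0.9487  0.3162 -0.0012]
 [ 0.     -0.0039 -1.    ]]
```

```bash
python3 -m handwheel '{"rotation":[[0,0,0],[0,0,0],[0,0,0],[0,0,0],[0,0,0],[0,0,-3],[0,0,-6],[0,0,-9]],"linear":[[0,0,-0.5],[0,0,-2],[0,0,-4.5],[0,0,-7],[0,0,-9.5],[0,0,-11],[0,0,-11],[0,0,-11]],"grip":[1,1,1,1,1,1,1,1]}'; python3 -c "
from h import *
s=st();tgt([*press(-.24,0),.125],PY-180)"
```

```text
clock: 11.4
ee_pos: [0.4935, -0.2824, 0.1248]
tcp_rot: [-0.647, 0.762, -0.002, 0.001]
contact_force: [-0.2, -0.4, -1.5]
finger_gap: 0.245
grasp_force: 29.9
11.4 [ 0.4935 -0.2824  0.1248] F [-0.15 -0.38 -1.53] M [ 0.07 -0.04  0.04] gap 0.245 gf 29.9 q [-0.18  0.28 -0.38  0.   -0.91  0.01]
lin cm [-28.91 -25.46   0.08] rot deg [ -0.24  -0.05 -11.95]
```

```bash
python3 -m handwheel '{"rotation":[[0,0,-2],[0,0,-4],[0,0,-6],[0,0,-8],[0,0,-10],[0,0,-12],[0,0,-12],[0,0,-12]],"linear":[[-3,-2.5,0],[-7,-6,0],[-11,-9.7,0],[-15,-13.2,0],[-19,-16.7,0],[-23,-20.2,0],[-27,-23.8,0],[-28.9,-25.4,0]],"grip":[1,1,1,1,1,1,1,1]}';python3 -m handwheel '{"rotation":[[0,0,0],[0,0,0],[0,0,0],[0,0,0],[0,0,0],[0,0,0],[0,0,0],[0,0,0]],"linear":[[0,0,1],[0,0,2.5],[0,0,4],[0,0,5],[0,0,5],[0,0,5],[0,0,5],[0,0,5]],"grip":[1,1,1,1,1,1,1,1]}'; cat > g.py <<'E'
from h import *
s=st()
for n in('top','side'):
    i,d=viewer.capture(n);np.savez(n+'4',i=i,d=d);P=cloud(n,d)
    z=P[:,:,2];m=(P[:,:,0]>.74)&(P[:,:,0]<.83)
    for lo,hi,name in((.02,.11,'blade'),):
        q=P[m&(P[:,:,1]>.03)&(P[:,:,1]<.118)&(z>.045)&(z<.1)]
        if len(q)>20:
            l=cv2.fitLine((q[:,:2]*1000).astype(np.float32),cv2.DIST_HUBER,0,.01,.01).ravel()
            print(n,name,len(q),'yaw',np.degrees(np.arctan2(l[1],l[0])),'at',l[2:],'max y',np.nanmax(q[:,1]),'z',np.median(q[:,2]))
    q=P[m&(P[:,:,1]>.118)&(P[:,:,1]<.15)&(z>.018)&(z<.035)];
    if len(q): print(n,'apron',q.min(0),q.max(0),np.median(q,0))
    c=i[80:240,120:280] if n=='top' else i[60:220,190:350]
    cv2.imwrite(f'pics/{n}4.png',cv2.resize(c[:,:,::-1],None,fx=3.7,fy=3.7,interpolation=cv2.INTER_CUBIC))
a,b=[cv2.imread(f'pics/{n}4.png') for n in('top','side')];cv2.imwrite('pics/both4.png',cv2.resize(np.hstack([a,b]),(800,400)))
E
python3 g.py
```

```text
clock: 12.4
ee_pos: [0.793, -0.0369, 0.1244]
tcp_rot: [0.723, -0.691, 0.001, -0.001]
contact_force: [-0.8, -0.5, -0.9]
finger_gap: 0.245
grasp_force: 29.9
clock: 13.4
ee_pos: [0.7921, -0.0391, 0.0749]
tcp_rot: [0.723, -0.691, 0.002, -0.001]
contact_force: [0.5, 0.2, -0.9]
finger_gap: 0.251
grasp_force: 29.9
13.4 [ 0.7921 -0.0391  0.0749] F [ 0.47  0.2  -0.93] M [ 0.05 -0.08 -0.08] gap 0.251 gf 29.9 q [ 0.2   0.66  0.13  0.   -1.04 -0.15]
top blade 149 yaw -88.20416 at [788.7025    67.992226] max y 0.10442532766557516 z 0.06532631971386604
top apron [0.74075857 0.12057162 0.01907771] [0.82922862 0.14995948 0.031454  ] [0.78372033 0.13536854 0.02500442]
side apron [0.74017739 0.11887917 0.01817326] [0.7884645  0.14985715 0.02811458] [0.76307476 0.13348932 0.02524889]
```

View pics/both4.png

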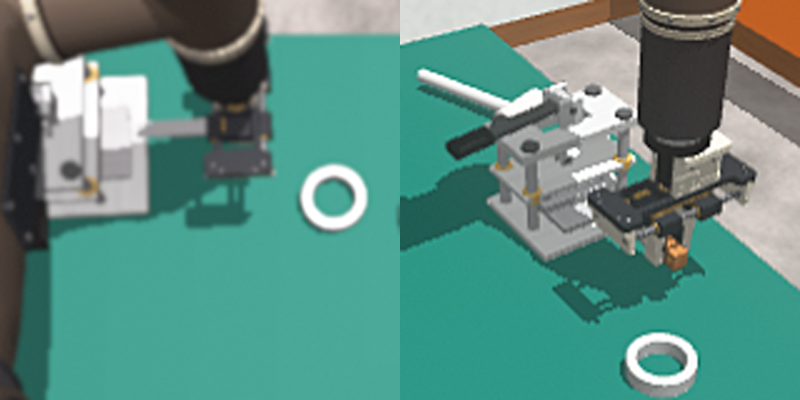

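The top view shows the blade in line with the apron, nose at crop (140,130). The side view shows the lever latched and the handle held. I'll go forward and lower toward the apron.

```bash
python3 -m handwheel '{"rotation":[[0,0,0],[0,0,0],[0,0,0],[0,0,0],[0,0,0],[0,0,0],[0,0,0],[0,0,0]],"linear":[[-1.5,0,0],[-3,0,0],[-3.6,0,0.5],[-3.6,0,1.5],[-3.6,0,2.5],[-3.6,0,3],[-3.6,0,3],[-3.6,0,3]],"grip":[1,1,1,1,1,1,1,1]}';python3 -c "
from h import *
s=st();tgt([*press(-.204,0),.0395],PY-180)";python3 -m handwheel '{"rotation":[[0,0,0],[0,0,0],[0,0,0],[0,0,0],[0,0,0],[0,0,0],[0,0,0],[0,0,0]],"linear":[[0,0,0.05],[0,0,0.1],[0,0,0.15],[0,0,0.2],[0,0,0.25],[0,0,0.3],[0,0,0.3],[0,0,0.3]],"grip":[1,1,1,1,1,1,1,1]}';python3 -c "
from h import *
for k in range(3): s=st()
tgt([*press(-.204,0),.0395],PY-180)"
```

```text
clock: 14.5
ee_pos: [0.7907, -0.0035, 0.0445]
tcp_rot: [0.723, -0.691, 0.002, -0.001]
contact_force: [0.0, 0.8, -0.5]
finger_gap: 0.247
grasp_force: 29.9
14.5 [ 0.7907 -0.0035  0.0445] F [ 0.02  0.79 -0.52] M [ 0.07 -0.01 -0.03] gap 0.247 gf 29.9 q [ 0.24  0.68  0.1   0.   -0.98 -0.2 ]
lin cm [-0.09  0.06  0.5 ] rot deg [-0.21 -0.08 -0.05]
clock: 15.5
ee_pos: [0.7904, -0.0032, 0.0412]
tcp_rot: [0.723, -0.691, 0.002, -0.001]
contact_force: [0.2, -0.3, -1.4]
finger_gap: 0.248
grasp_force: 29.9
15.5 [ 0.7904 -0.0032  0.0412] F [ 0.19 -0.3  -1.42] M [ 0.06 -0.   -0.01] gap 0.248 gf 29.9 q [ 0.24  0.68  0.09  0.   -0.98 -0.2 ]
15.5 [ 0.7904 -0.0032  0.0412] F [ 0.19 -0.3  -1.42] M [ 0.06 -0.   -0.01] gap 0.248 gf 29.9 q [ 0.24  0.68  0.09  0.   -0.98 -0.2 ]
15.5 [ 0.7904 -0.0032  0.0412] F [ 0.19 -0.3  -1.42] M [ 0.06 -0.   -0.01] gap 0.248 gf 29.9 q [ 0.24  0.68  0.09  0.   -0.98 -0.2 ]
lin cm [-0.06  0.03  0.17] rot deg [-0.19 -0.07 -0.04]
```

```bash
python3 -m handwheel '{"rotation":[[0,0,0],[0,0,0],[0,0,0],[0,0,0],[0,0,0],[0,0,0],[0,0,0],[0,0,0]],"linear":[[0,0,0.02],[0,0,0.04],[0,0,0.06],[0,0,0.08],[0,0,0.1],[0,0,0.1],[0,0,0.1],[0,0,0.1]],"grip":[1,1,1,1,1,1,1,1]}';python3 -c "
from h import *
s=st()";python3 -m handwheel '{"rotation":[[0,0,0],[0,0,0],[0,0,0],[0,0,0],[0,0,0],[0,0,0],[0,0,0],[0,0,0]],"linear":[[0,0,0.02],[0,0,0.04],[0,0,0.06],[0,0,0.08],[0,0,0.08],[0,0,0.08],[0,0,0.08],[0,0,0.08]],"grip":[1,1,1,1,1,1,1,1]}';python3 -c "
from h import *
s=st()"
```

```text
clock: 16.5
ee_pos: [0.7904, -0.0032, 0.0402]
tcp_rot: [0.723, -0.691, 0.002, -0.001]
contact_force: [0.2, -0.3, -2.0]
finger_gap: 0.246
grasp_force: 29.9
16.5 [ 0.7904 -0.0032  0.0402] F [ 0.23 -0.28 -1.96] M [ 0.07 -0.1   0.  ] gap 0.246 gf 29.9 q [ 0.24  0.68  0.09  0.   -0.98 -0.2 ]
clock: 17.5
ee_pos: [0.7904, -0.0032, 0.0395]
tcp_rot: [0.723, -0.691, 0.002, -0.001]
contact_force: [0.1, -0.2, -1.2]
finger_gap: 0.251
grasp_force: 29.9
17.5 [ 0.7904 -0.0032  0.0395] F [ 0.14 -0.17 -1.19] M [-0.   -0.09 -0.  ] gap 0.251 gf 29.9 q [ 0.24  0.68  0.09  0.   -0.98 -0.2 ]
```

```bash
for k in 1; do python3 -m handwheel '{"rotation":[[0,0,0],[0,0,0],[0,0,0],[0,0,0],[0,0,0],[0,0,0],[0,0,0],[0,0,0]],"linear":[[0,0,0.02],[0,0,0.04],[0,0,0.06],[0,0,0.06],[0,0,0.06],[0,0,0.06],[0,0,0.06],[0,0,0.06]],"grip":[1,1,1,1,1,1,1,1]}' >/dev/null;python3 -c "
from h import *
s=st()"; python3 -m handwheel '{"rotation":[[0,0,0],[0,0,0],[0,0,0],[0,0,0],[0,0,0],[0,0,0],[0,0,0],[0,0,0]],"linear":[[0,0,0.02],[0,0,0.04],[0,0,0.06],[0,0,0.06],[0,0,0.06],[0,0,0.06],[0,0,0.06],[0,0,0.06]],"grip":[1,1,1,1,1,1,1,1]}' >/dev/null;python3 -c "
from h import *
s=st()";done
```

```text
18.5 [ 0.7905 -0.0032  0.0389] F [-0.78 -1.08 -0.15] M [-0.03 -0.04 -0.04] gap 0.247 gf 29.9 q [ 0.24  0.69  0.09  0.   -0.97 -0.2 ]
19.5 [ 0.7905 -0.0033  0.0383] F [ 0.61 -2.13  0.98] M [-0.27 -0.06 -0.01] gap 0.248 gf 29.91 q [ 0.24  0.69  0.09  0.   -0.97 -0.2 ]
```

```bash
python3 -m handwheel '{"rotation":[[0,0,0],[0,0,0],[0,0,0],[0,0,0],[0,0,0],[0,0,0],[0,0,0],[0,0,0]],"linear":[[-0.4,0,-0.02],[-0.9,0,-0.02],[-1.4,0,-0.02],[-1.9,0,-0.02],[-2.4,0,-0.02],[-2.8,0,-0.02],[-3,0,-0.02],[-3,0,-0.02]],"grip":[1,1,1,1,1,1,1,1]}' >/dev/null;python3 -c "
from h import *
s=st()"; python3 -m handwheel '{"rotation":[[0,0,0],[0,0,0],[0,0,0],[0,0,0],[0,0,0],[0,0,0],[0,0,0],[0,0,0]],"linear":[[-0.4,0,0],[-0.8,0,0],[-1.2,0,0],[-1.5,0,0],[-1.8,0,0],[-2,0,0],[-2,0,0],[-2,0,0]],"grip":[1,1,1,1,1,1,1,1]}' >/dev/null;python3 -c "
from h import *
s=st()
for n in('side','top'):
    i,d=viewer.capture(n);np.savez(n+'5',i=i,d=d)
i=np.load('top5.npz')['i'];j=np.load('side5.npz')['i']
a=[cv2.resize(c,(400,400),interpolation=cv2.INTER_CUBIC)[:,:,::-1] for c in(i[90:190,110:210],j[70:170,210:310])];cv2.imwrite('pics/both5.png',np.hstack(a))"
```

```text
20.5 [0.7891 0.0272 0.0384] F [ 0.12 -0.66  2.22] M [0.49 0.06 0.03] gap 0.247 gf 29.91 q [ 0.28  0.68  0.09  0.   -0.97 -0.24]
21.5 [0.7883 0.047  0.0384] F [0.37 0.47 3.75] M [ 0.17 -0.06  0.03] gap 0.249 gf 29.93 q [ 0.31  0.68  0.09  0.   -0.97 -0.26]
```

View pics/both5.png

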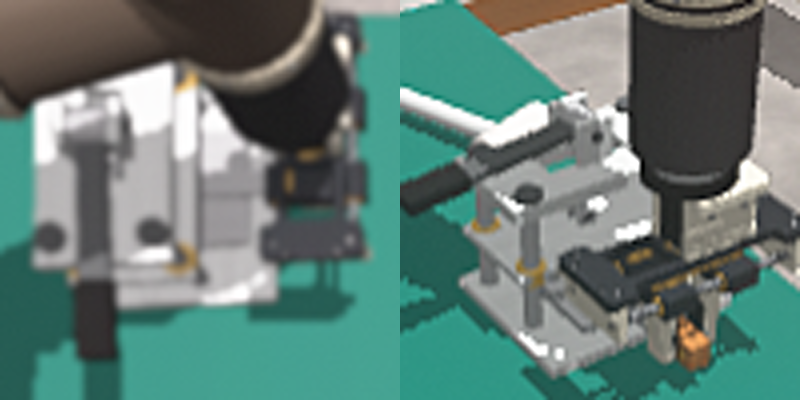

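The lever is still latched and the blade is under the upper plate. I'll ease the downforce and continue.

```bash
python3 -m handwheel '{"rotation":[[0,0,0],[0,0,0],[0,0,0],[0,0,0],[0,0,0],[0,0,0],[0,0,0],[0,0,0]],"linear":[[0,0,-0.02],[0,0,-0.03],[-0.2,0,-0.03],[-0.4,0,-0.03],[-0.6,0,-0.03],[-0.8,0,-0.03],[-1,0,-0.03],[-1,0,-0.03]],"grip":[1,1,1,1,1,1,1,1]}' >/dev/null;python3 -c "
from h import *
s=st()"; python3 -m handwheel '{"rotation":[[0,0,0],[0,0,0],[0,0,0],[0,0,0],[0,0,0],[0,0,0],[0,0,0],[0,0,0]],"linear":[[-0.1,0,0],[-0.2,0,0],[-0.3,0,0],[-0.4,0,0],[-0.5,0,0],[-0.5,0,0],[-0.5,0,0],[-0.5,0,0]],"grip":[1,1,1,1,1,1,1,1]}' >/dev/null;python3 -c "
from h import *
s=st()"
```

```text
22.6 [0.7877 0.0571 0.0387] F [-0.31 -1.46  3.44] M [-0.27  0.05  0.04] gap 0.248 gf 29.93 q [ 0.32  0.68  0.09  0.   -0.97 -0.27]
23.6 [0.7875 0.0619 0.0387] F [ 0.82 -1.57  3.71] M [-0.27 -0.04  0.02] gap 0.248 gf 29.93 q [ 0.32  0.68  0.09  0.   -0.97 -0.28]
```

```bash
python3 -m handwheel '{"rotation":[[0,0,0],[0,0,0],[0,0,0],[0,0,0],[0,0,0],[0,0,0],[0,0,0],[0,0,0]],"linear":[[0,0,-0.01],[0,0,-0.02],[0,0,-0.03],[0,0,-0.03],[-0.1,0,-0.03],[-0.2,0,-0.03],[-0.2,0,-0.03],[-0.2,0,-0.03]],"grip":[1,1,1,1,1,1,1,1]}' >/dev/null;python3 -c "
from h import *
s=st()"; python3 -m handwheel '{"rotation":[[0,0,0],[0,0,0],[0,0,0],[0,0,0],[0,0,0],[0,0,0],[0,0,0],[0,0,0]],"linear":[[-0.1,0,0],[-0.2,0,0],[-0.2,0,0],[-0.2,0,0],[-0.2,0,0],[-0.2,0,0],[-0.2,0,0],[-0.2,0,0]],"grip":[1,1,1,1,1,1,1,1]}' >/dev/null;python3 -c "
from h import *
s=st()"
```

```text
24.6 [0.7872 0.0637 0.0388] F [ 0.5  -2.47  1.04] M [-0.26  0.06  0.01] gap 0.249 gf 29.93 q [ 0.33  0.68  0.09  0.   -0.97 -0.28]
25.6 [0.7873 0.0659 0.0389] F [-1.01 -0.11 -0.01] M [0.35 0.1  0.03] gap 0.247 gf 29.93 q [ 0.33  0.68  0.09  0.   -0.97 -0.29]
```

```bash
python3 -m handwheel '{"rotation":[[0,0,0],[0,0,0],[0,0,0],[0,0,0],[0,0,0],[0,0,0],[0,0,0],[0,0,0]],"linear":[[-0.05,0,0],[-0.1,0,0],[-0.15,0,0],[-0.2,0,0],[-0.25,0,0],[-0.25,0,0],[-0.25,0,0],[-0.25,0,0]],"grip":[1,1,1,1,1,1,1,1]}' >/dev/null;python3 -c "
from h import *
s=st()"; python3 -m handwheel '{"rotation":[[0,0,0],[0,0,0],[0,0,0],[0,0,0],[0,0,0],[0,0,0],[0,0,0],[0,0,0]],"linear":[[-0.05,0,0],[-0.1,0,0],[-0.15,0,0],[-0.2,0,0],[-0.25,0,0],[-0.25,0,0],[-0.25,0,0],[-0.25,0,0]],"grip":[1,1,1,1,1,1,1,1]}' >/dev/null;python3 -c "
from h import *
s=st()"
```

```text
26.6 [0.7872 0.0683 0.0389] F [-0.13  0.02  0.45] M [-0.04 -0.01  0.02] gap 0.247 gf 29.93 q [ 0.33  0.69  0.09  0.   -0.97 -0.29]
27.6 [0.7871 0.0708 0.0389] F [-0.08 -2.03 -0.05] M [ 0.02 -0.05  0.03] gap 0.251 gf 29.93 q [ 0.34  0.69  0.09  0.   -0.98 -0.29]
```

```bash
python3 -m handwheel '{"rotation":[[0,0,0],[0,0,0],[0,0,0],[0,0,0],[0,0,0],[0,0,0],[0,0,0],[0,0,0]],"linear":[[-0.05,0,0],[-0.1,0,0],[-0.15,0,0],[-0.2,0,0],[-0.2,0,0],[-0.2,0,0],[-0.2,0,0],[-0.2,0,0]],"grip":[1,1,1,1,1,1,1,1]}' >/dev/null;python3 -c "
from h import *
s=st()"; python3 -m handwheel '{"rotation":[[0,0,0],[0,0,0],[0,0,0],[0,0,0],[0,0,0],[0,0,0],[0,0,0],[0,0,0]],"linear":[[-0.05,0,0],[-0.1,0,0],[-0.15,0,0],[-0.15,0,0],[-0.15,0,0],[-0.15,0,0],[-0.15,0,0],[-0.15,0,0]],"grip":[1,1,1,1,1,1,1,1]}' >/dev/null;python3 -c "
from h import *
s=st()"
```

```text
28.6 [0.787  0.0728 0.0389] F [-0.46 -0.75  0.6 ] M [ 0.04 -0.    0.04] gap 0.249 gf 29.93 q [ 0.34  0.69  0.09  0.   -0.98 -0.3 ]
29.6 [0.7869 0.0743 0.0389] F [0.24 0.14 0.56] M [-0.1  -0.01  0.01] gap 0.252 gf 29.93 q [ 0.34  0.69  0.09  0.   -0.98 -0.3 ]
```

```bash
python3 -m handwheel '{"rotation":[[0,0,0],[0,0,0],[0,0,0],[0,0,0],[0,0,0],[0,0,0],[0,0,0],[0,0,0]],"linear":[[-0.05,0,0],[-0.1,0,0],[-0.15,0,0],[-0.15,0,0],[-0.15,0,0],[-0.15,0,0],[-0.15,0,0],[-0.15,0,0]],"grip":[1,1,1,1,1,1,1,1]}' >/dev/null;python3 -c "
from h import *
s=st()"; python3 -m handwheel '{"rotation":[[0,0,0],[0,0,0],[0,0,0],[0,0,0],[0,0,0],[0,0,0],[0,0,0],[0,0,0]],"linear":[[-0.05,0,0],[-0.1,0,0],[-0.15,0,0],[-0.15,0,0],[-0.15,0,0],[-0.15,0,0],[-0.15,0,0],[-0.15,0,0]],"grip":[1,1,1,1,1,1,1,1]}' >/dev/null;python3 -c "
from h import *
s=st()"
```

```text
30.6 [0.7869 0.0758 0.039 ] F [ 0.12 -0.07  1.2 ] M [-0.1  -0.03 -0.02] gap 0.25 gf 29.93 q [ 0.34  0.69  0.09  0.   -0.98 -0.3 ]
31.6 [0.7868 0.0773 0.039 ] F [-0.36 -0.27  0.84] M [-0.12  0.01 -0.01] gap 0.251 gf 29.93 q [ 0.34  0.69  0.09  0.   -0.98 -0.3 ]
```

```bash
python3 -m handwheel '{"rotation":[[0,0,0],[0,0,0],[0,0,0],[0,0,0],[0,0,0],[0,0,0],[0,0,0],[0,0,0]],"linear":[[-0.05,0,0],[-0.1,0,0],[-0.15,0,0],[-0.15,0,0],[-0.15,0,0],[-0.15,0,0],[-0.15,0,0],[-0.15,0,0]],"grip":[1,1,1,1,1,1,1,1]}' >/dev/null;python3 -c "
from h import *
s=st()"; python3 -m handwheel '{"rotation":[[0,0,0],[0,0,0],[0,0,0],[0,0,0],[0,0,0],[0,0,0],[0,0,0],[0,0,0]],"linear":[[-0.05,0,0],[-0.1,0,0],[-0.15,0,0],[-0.15,0,0],[-0.15,0,0],[-0.15,0,0],[-0.15,0,0],[-0.15,0,0]],"grip":[1,1,1,1,1,1,1,1]}' >/dev/null;python3 -c "
from h import *
s=st()"
```

```text
32.6 [0.7867 0.0787 0.039 ] F [-0.07 -2.    2.07] M [-0.34 -0.02  0.04] gap 0.246 gf 29.93 q [ 0.35  0.69  0.09  0.   -0.98 -0.3 ]
33.6 [0.7867 0.0801 0.0389] F [-0.04 -3.31  2.14] M [-1.22 -0.03 -0.03] gap 0.251 gf 29.93 q [ 0.35  0.69  0.09  0.   -0.98 -0.3 ]
```

```bash
python3 -m handwheel '{"rotation":[[0,0,0],[0,0,0],[0,0,0],[0,0,0],[0,0,0],[0,0,0],[0,0,0],[0,0,0]],"linear":[[-0.05,0,0],[-0.1,0,0],[-0.1,0,0],[-0.1,0,0],[-0.1,0,0],[-0.1,0,0],[-0.1,0,0],[-0.1,0,0]],"grip":[1,1,1,1,1,1,1,1]}' >/dev/null;python3 -c "
from h import *
s=st()"; python3 -m handwheel '{"rotation":[[0,0,0],[0,0,0],[0,0,0],[0,0,0],[0,0,0],[0,0,0],[0,0,0],[0,0,0]],"linear":[[-0.05,0,0],[-0.1,0,0],[-0.1,0,0],[-0.1,0,0],[-0.1,0,0],[-0.1,0,0],[-0.1,0,0],[-0.1,0,0]],"grip":[1,1,1,1,1,1,1,1]}' >/dev/null;python3 -c "
from h import *
s=st()"
```

```text
34.6 [0.7866 0.081  0.0389] F [ 0.04 -5.43  1.58] M [-1.72 -0.08 -0.01] gap 0.254 gf 29.93 q [ 0.35  0.69  0.09  0.   -0.98 -0.31]
35.6 [0.7865 0.0817 0.039 ] F [ 1.03 -5.85  1.75] M [-2.09 -0.14  0.01] gap 0.25 gf 29.93 q [ 0.35  0.69  0.09  0.   -0.98 -0.31]
```

```bash
python3 -m handwheel '{"rotation":[[0,0,0],[0,0,0],[0,0,0],[0,0,0],[0,0,0],[0,0,0],[0,0,0],[0,0,0]],"linear":[[-0.05,0,0],[-0.1,0,0],[-0.1,0,0],[-0.1,0,0],[-0.1,0,0],[-0.1,0,0],[-0.1,0,0],[-0.1,0,0]],"grip":[1,1,1,1,1,1,1,1]}' >/dev/null;python3 -c "
from h import *
s=st()"; python3 -m handwheel '{"rotation":[[0,0,0],[0,0,0],[0,0,0],[0,0,0],[0,0,0],[0,0,0],[0,0,0],[0,0,0]],"linear":[[-0.05,0,0],[-0.1,0,0],[-0.1,0,0],[-0.1,0,0],[-0.1,0,0],[-0.1,0,0],[-0.1,0,0],[-0.1,0,0]],"grip":[1,1,1,1,1,1,1,1]}' >/dev/null;python3 -c "
from h import *
s=st()"
```

```text
36.6 [0.7865 0.0823 0.0389] F [ 0.51 -7.52  2.12] M [-2.52 -0.17  0.05] gap 0.247 gf 29.93 q [ 0.35  0.69  0.09  0.   -0.98 -0.31]
37.6 [0.7864 0.0829 0.039 ] F [ 0.09 -8.86  2.  ] M [-3.03 -0.21 -0.03] gap 0.252 gf 29.93 q [ 0.35  0.69  0.09  0.   -0.98 -0.31]
```

```bash
cat > avg.py <<'E'
from h import *
L=[]
for k in range(8): viewer.capture('side');s=bot.sense();L.append(np.r_[s['ee_pos']*1000,s['contact_force'],s['moment'][0],s['clock']])
L=np.array(L);print(L.mean(0).round(2),L.std(0).round(2))
E
python3 avg.py; python3 -m handwheel '{"rotation":[[0,0,0],[0,0,0],[0,0,0],[0,0,0],[0,0,0],[0,0,0],[0,0,0],[0,0,0]],"linear":[[0,0,-0.01],[0,0,-0.02],[0,0,-0.02],[-0.05,0,-0.02],[-0.1,0,-0.02],[-0.1,0,-0.02],[-0.1,0,-0.02],[-0.1,0,-0.02]],"grip":[1,1,1,1,1,1,1,1]}' >/dev/null; python3 avg.py
```

```text
[ 7.8642e+02  8.2870e+01  3.8970e+01  6.9000e-01 -8.9100e+00  2.1600e+00
 -3.0500e+00  3.7820e+01] [0.02 0.01 0.02 0.38 0.56 0.63 0.02 0.11]
[786.29  83.81  38.98   0.82  -8.86   1.17  -3.13  39.22] [0.01 0.02 0.01 0.46 0.37 0.5  0.04 0.11]
```

```bash
python3 -c "
from h import *
i=viewer.capture('top')[0];j=viewer.capture('side')[0]
a=[cv2.resize(c,(400,400),interpolation=cv2.INTER_CUBIC)[:,:,::-1] for c in(i[90:190,110:210],j[70:170,210:310])];cv2.imwrite('pics/both6.png',np.hstack(a))"
```

```text
(no output)
```

View pics/both6.png

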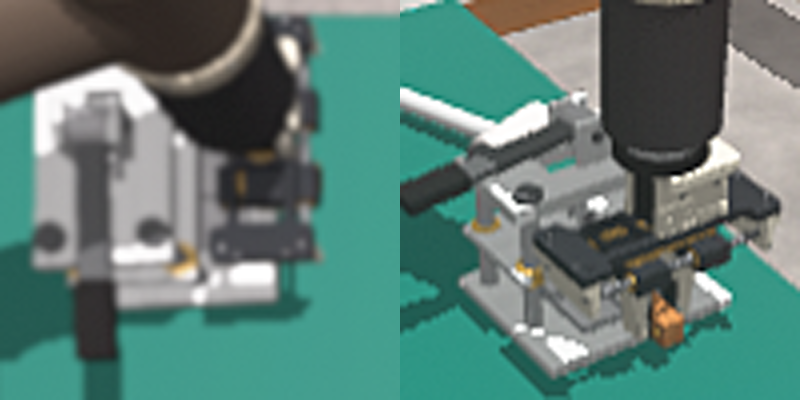

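The lever is latched, and the handle is held in front of the base with the gripper body clear of the posts. The drag has levelled off at about 9 N while the blade still slides. Handing in.

```bash
python3 -c "
from rig import bot
print(bot.hand_in())"
```

```text
the job is handed in; nothing more can be done
None
```

The job is handed in at about 39 s on the clock: the lever is latched down, and the feeler is held under the upper plate at a steady drag of about 9 N. I judged the plate to be lifting by about 0.3 mm from that drag and the slide distance, because the cameras can't resolve so small a lift.

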